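# Finish the glass-bar stack and mirror-check its sticker

## Robot

A 6-joint arm with a two-finger parallel gripper is mounted at the origin on the work surface. World frame = base frame: x ahead of the robot, y to its left, z up, the work surface at z = 0. Lengths are in m, angles in rad, forces in N, time in s.
With the tool pointing down it reaches from about 0.375 to 0.9 m from the base axis. Payload 3.1 kg.
Tool frame: the origin (TCP) lies on the centre line of the jaws, within the pads' length; the fingertips stand 8 mm ahead of it and the grasp point (between the pads) lies 11 mm behind it; z points along the fingers, y is the line along which they close (so a half turn about z gives the same grasp; the last joint's range is limited). The gripper opens to 87 mm and grips with 3 to 60 N. Pads are 19 mm wide; open, the fingers measure 117 mm over their backs; the gripper's body (75 mm by 190 mm) begins 51 mm behind the grasp point.
Start: joints at [-1.349, 0.527, 1.433, -0, 1.181, -0.178], TCP at [0.243, -0.576, 0.231] pointing down, gripper open.
Joint ranges: [-3.08, 3.08], [-0.75, 2.2], [0.22, 2.44], [-1.43, 4.57], [0, 2.65], [-2.85, 2.85]. Speed limits (rad/s): [2.79, 2.79, 3.14, 3.14, 3.14, 3.14].

## Interface

Orientations are given as a unit quaternion [x, y, z, w].
In Python, from rig import robot gives the robot as it stands. The module is installed in compiled form; this text tells all that it offers.
- The arm moves only by the tool send_rows, never from a script. Its argument "increments" is one flat list of numbers, 7 for each row, row after row: the turn, a rotation vector about the world's x, y, z in rad, then the shift along the world's x, y, z in cm, then the opening, from 0 (shut) to 1 (fully open). A call has 1 to 20 rows; each row shifts and turns the commanded pose from where the row before left it; what a row does not reach is not made up. A row lasts 1/12 s, in which the tool goes at most 41.7 mm and 7.16 degrees, less where a joint would pass 70% of its speed; a pose out of reach is approached as far as the arm can. A call is refused whole if a number of a shift passes 4.17 or a number of a turn 0.125, either way. A call with a gripper value outside its range is refused whole. The fingers move at their own pace and stop on an object; "newtons" is the grip in N (left out, the last holds). Time passes only in rows, so rows that do not move let the fingers close. It gives the time, the measured TCP pose, the force, the opening and the grip force at its end, in the units of the state.
- robot.get_obs(): the state, without advancing time (a new reading comes with each control period).
- robot.camera(name): name is "scene" or "top" or "wrist"; returns a dict with "image" (480x640x3 uint8, red, green, blue), "range_z" (480x640 float32, m along the optical axis (not along the pixel's ray), 0 where there is no reading), "fx", "fy", "cx", "cy" (pixels), "R" (3x3) and "t" (3): a world point X has camera coordinates R X + t. Camera axes: x right, y down, z forward; pixel columns grow to the right and rows downward; lengths in m; the calibration is good to about 2 mm. A picture is of the moment at which its call begins.
- robot.hand_in(): hands the job in; it is judged then, once.
The state is a dict: "time": time; "q": joint angles; "joint_velocities": joint speeds; "joint_torque": joint torques, N m; "position": TCP position; "tool_rot": TCP orientation; "ft_force": force on the tool from outside, world axes, zero at the start; "moment": the same for the moment, N m; "grip_width": finger opening in m; "grip_force": force on a finger pad.
Only numpy, scipy, OpenCV 4.12 (cv2) and the standard library are available. Lean on these libraries where they do the work, as an engineer would, in place of code of your own. Each camera call takes 0.05 s, during which the arm holds its last target. There are 200 camera calls.

## Task

Finish the stack on the plywood board: lay the two loose cobalt-blue glass bars crosswise on the two pale-green bars, each directly above and in line with one of the dark wooden bearers, the one with the orange sticker over the bearer that points at the mirror, its sticker end towards the mirror; set them down rather than drop them, and leave the green bars and the tools and jar around where they are. Then turn the sprung mirror by the red grip on its top until the small white camera, looking at the mirror, sees the orange sticker end reflected in the middle of it, and finish while still holding the grip at that angle.

Things in the scene. Friction and masses are not known exactly. Their poses are not given: they have to be found in the camera images.
- board: fixed plywood board, 8 mm thick, carrying mirror, camera and stack. Origin: under the mirror's turning axis, at bench height; z up; x points from the mirror to the camera, y from the mirror to the stack. The white camera housing (65 x 48 x 48 mm, top 75 mm above the bench) stands at x = 195 to 260 mm
- seat_marked (a point): point above the middle of the dark bearer that is in line with the mirror, at the height of the green bars' tops (44 mm above the bench): board x = 0, y = 215 mm. Both bearers are 150 mm long (along the board's y), 20 wide, tops 30 mm above the bench; the green bars lie across them
- seat_plain (a point): the same point above the other bearer (the one nearer the robot): board x = -90, y = 215 mm
- lens (a point): front of the lens of the white inspection camera, 180 mm from the mirror's axis, 51 mm above the bench, looking level at the mirror
- mirror_face (a point): centre of the reflecting face of the upright mirror (70 wide, 60 mm high), on its vertical turning axis, 51 mm above the bench; x = outward normal of the reflecting face, y along its width, z up; it turns with the mirror. To show the sticker in its middle, the normal must halve the horizontal angle between the directions from here to the lens and to the sticker
- swivel (a joint): angle of the mirror about its vertical axis, rad; 0 at rest, growing counter-clockwise seen from above, stop at 1.6. The rest direction differs each time; the needed turn is always counter-clockwise, 0.6 to 1.3 rad. A weak spring (0.06 N m per rad) brings it back to 0 when let go
- mirror: the turning mirror with its black back and red grip; origin on the turning axis, 8 mm above the bench, axes as mirror_face
- grip (a point): top centre of the upright red bar on top of the mirror, centred on the turning axis and turning with it: 44 mm long (its y, along the mirror's width), 12 mm thick (its x, along the mirror's normal), 36 mm high; this point is 128 mm above the bench, the grip begins at 92 mm
- bar_marked: loose cobalt-blue glass bar 150 x 22 x 14 mm, about 110 g; origin at the centre of its underside, x along its length, z up; its +x end (last 18 mm) is wrapped in an orange sticker. Starts flat on the bench
- sticker (a point): middle of the orange end face of the stickered bar, 75 mm from the bar's middle and 7 mm above its underside
- bar_plain: loose plain cobalt-blue glass bar 150 x 22 x 14 mm, about 110 g; origin at the centre of its underside, x along its length, z up. Starts flat on the bench
- green_near: pale-green glass bar 150 x 22 x 14 mm, about 110 g; origin at the centre of its underside, x along its length, z up; lies loose across the bearers, at y = 170 mm of the board, parallel to the board's x
- green_far: pale-green glass bar 150 x 22 x 14 mm, about 110 g; origin at the centre of its underside, x along its length, z up; lies loose across the bearers, at y = 260 mm of the board, parallel to the board's x
- pliers: bystander: red-handled pliers, 180 mm long, 16 mm high, lying on the bench; origin at the pivot, jaws to +x
- nippers: bystander: red-handled glass nippers, 180 mm long, 16 mm high, broad jaws to +x; origin at the pivot
- cutter: bystander: pencil-like steel and brass glass cutter, 150 mm long, 14 mm thick, along x; origin near its middle
- foil_roll: bystander: roll of copper foil, 68 mm across, 12 mm high; origin under its centre
- flux_jar: bystander: small closed jar, 52 mm across, 60 mm high; origin under its centre
- lead_weight: bystander: dark metal block 60 x 40 x 30 mm; origin under its centre
Things that resemble listed ones, but are neither listed nor needed, are in the scene too. Leave any pink look-alike of the green_far alone.

How it is judged:
On the way:
1. both blue bars lie crosswise on the green bars, each over its bearer, sticker end towards the mirror, let go (horizontal distance between bar_marked and seat_marked below 0.014 m and z of bar_marked in the frame of board between 0.04 and 0.048 m and angle between the x axis of each of bar_marked, bar_plain and the y axis of board, either way round below 0.14 rad and contact force between the fingers and bar_marked below 0.05 N and linear speed of each of bar_marked, bar_plain below 0.03 m/s and horizontal distance between bar_plain and seat_plain below 0.014 m and z of bar_plain in the frame of board between 0.04 and 0.048 m and contact force between the fingers and bar_plain below 0.05 N and y of sticker in the frame of board below 0.18 m and x of green_near in the frame of board between -0.06 and -0.03 m and y of green_near in the frame of board between 0.155 and 0.185 m and angle between the x axis of each of green_near, green_far and the x axis of board, either way round below 0.17 rad and x of green_far in the frame of board between -0.06 and -0.03 m and y of green_far in the frame of board between 0.245 and 0.275 m), for 0.2 s.
At the end, for the whole second after the job is handed in: Blue bars rest on the green ones, let go and still, within 14 mm and 8 degrees of true over their bearers, sticker towards the mirror; green bars within 15 mm of their places; the mirror, held still by its grip (1 N or more), has its normal within 6 degrees of halfway between lens and sticker (all of step 1 and y of lens in the frame of mirror_face between -0.1413 and -0.1133 m and y of sticker in the frame of mirror_face between 0.081 and 0.117 m and x of each of lens, sticker in the frame of mirror_face above 0.05 m and contact force between the fingers and mirror above 1 N and velocity of joint swivel between -0.1 and 0.1 rad/s); the arm keeps its last pose, push and grip.
It fails at once if a tool or jar standing by is pushed more than 25 mm (distance of any of pliers, nippers, cutter, foil_roll, flux_jar, lead_weight from where it was at the start of the episode above 0.025 m).
It fails at once if the stickered bar is let go high above the bench or the stack (height (world z) of bar_marked above 0.085 m and contact force between the fingers and bar_marked below 0.05 N).
It fails at once if the plain bar is let go high above the bench or the stack (height (world z) of bar_plain above 0.085 m and contact force between the fingers and bar_plain below 0.05 N).
It also fails if it takes over 69 s, if anything falls off the work surface, if the arm or the gripper's body presses on something with over 40 N, if the wrist force passes 120 N, or if a joint passes its speed limit or range.

## Working session

There is one attempt and no reset: what is moved stays moved. The work goes in short steps, Python scripts to look and compute and a tool call to move; the robot and the scene stay as the last step left them, time stands still between calls to the robot, and variables do not carry over. Pictures are saved under pics/ and viewed, at most 10 in all, crops included, and the job is handed in when it is done.

Besides the shell and the picture viewer there is one more tool, called after "Call:" as a command line: name --argument value ..., lists and objects as JSON in quotes. send_rows: Moves the arm, as the interface text tells. Its arguments: {"type":"object","properties":{"increments":{"type":"array"},"newtons":{"type":"number"}},"required":["increments"]}

```bash
mkdir -p pics; cat > h.py <<'E'
import numpy as np, cv2
from rig import robot
def world(c,u,v,z=None):
    """pixel -> world, by depth or by plane height z"""
    d=np.array([(u-c['cx'])/c['fx'],(v-c['cy'])/c['fy'],1.0])
    R,t=np.array(c['R']),np.array(c['t'])
    o=-R.T@t; r=R.T@d
    s=c['range_z'][int(v),int(u)] if z is None else (z-o[2])/r[2]
    return o+s*r
def cloud(c):
    v,u=np.mgrid[:480,:640]; z=c['range_z']
    P=np.stack([(u-c['cx'])/c['fx']*z,(v-c['cy'])/c['fy']*z,z],-1)
    return (P-np.array(c['t']))@np.array(c['R'])
def save(n,im): cv2.imwrite(f'pics/{n}.png',cv2.cvtColor(im,cv2.COLOR_RGB2BGR))
E
python3 - <<'E'
from h import *
for n in('top','scene'):
    c=robot.camera(n); save(n+'0',c['image']); np.save(n+'0.npy',c,allow_pickle=True)
    print(n,c['fx'],-np.array(c['R']).T@np.array(c['t']))
print(robot.get_obs())
E
```

```text
top 479.5865245654372 [0.37314986 0.02712471 1.35549118]
scene 583.7156519244725 [ 1.50327866 -0.29609818  1.70260332]
{'time': 0.1, 'q': array([-1.34950654e+00,  5.28376571e-01,  1.43377316e+00, -8.62629076e-06,
        1.18138768e+00, -1.78500813e-01]), 'joint_velocities': array([-0.00012288, -0.00164403, -0.00405623, -0.00073189,  0.00098306,
        0.00081968]), 'joint_torque': array([-2.29868619e-04, -4.40985274e+01, -1.77151126e+01,  6.35863189e-02,
        5.34453092e-02, -6.21882032e-05]), 'position': array([ 0.24314751, -0.57506878,  0.22966772]), 'tool_rot': array([ 9.80086584e-01,  1.98568230e-01, -2.47896972e-05, -9.72071481e-04]), 'ft_force': array([-0.99148988, -0.12585486, -0.08375319]), 'moment': array([ 0.0425084 , -0.00103779, -0.01331509]), 'grip_force': 0.0, 'grip_width': 0.0871752333757014}
```

View pics/top0.png

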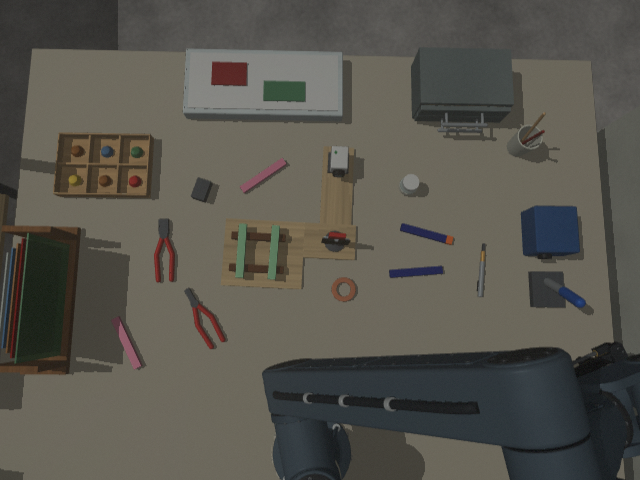

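View pics/scene0.png

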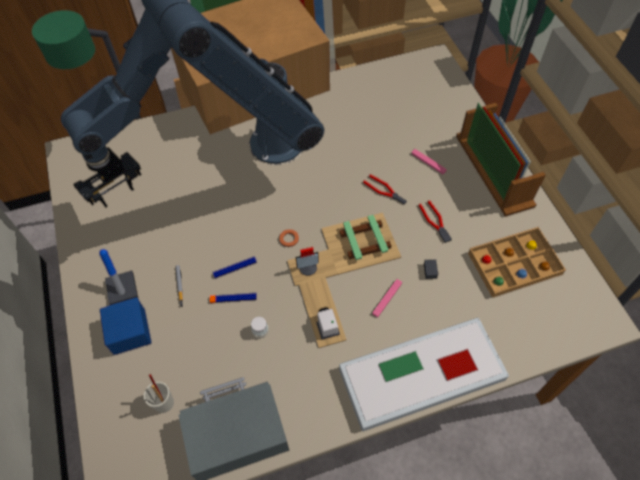

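The top view shows these blue candidates: the stickered bar at (427,234) with its orange end at (449,240), and the plain bar at (416,272). The blue-handled knife at (570,292) and the blue box at (550,232) only look similar. The green bars are at (241,250) and (274,252). The pink look-alikes are at (264,175) and (127,343). The mirror grip is at (335,237), the white camera at (339,160), and the foil ring at (344,289).

```bash
cat >> h.py <<'E'
def blobs(c,mask,zz,amin=40,k=None):
    n,l,s,_=cv2.connectedComponentsWithStats(mask.astype(np.uint8))
    out=[]
    for i in range(1,n):
        if s[i,4]<amin: continue
        v,u=np.where(l==i)
        P=np.array([world(c,a,b,zz)[:2] for a,b in zip(u,v)],np.float32)
        (cx,cy),wh,_=r=cv2.minAreaRect(P); b=cv2.boxPoints(r)
        e=max(b[1]-b[0],b[2]-b[1],key=np.linalg.norm); th=np.arctan2(e[1],e[0])
        zd=np.median([world(c,a,b)[2] for a,b in zip(u,v)])
        out.append((np.round([u.mean(),v.mean()],0),np.round(P.mean(0),4),np.round([cx,cy],4),np.round(wh,3),round(float(np.degrees(th)),1),round(float(zd),3)))
    return out
def hsv(c): return cv2.cvtColor(c['image'],cv2.COLOR_RGB2HSV)
def rng(c,h0,h1,s=90,v=40):
    H=hsv(c); return (H[...,0]>=h0)&(H[...,0]<=h1)&(H[...,1]>=s)&(H[...,2]>=v)
E
python3 - <<'E'
from h import *
c=np.load('top0.npy',allow_pickle=True).item()
for n,m,z in(('blue',rng(c,110,130,150,40),.014),('orange',rng(c,3,16,180,120),.014),('green',rng(c,45,85,50,80),.044),('red',rng(c,0,4,150,60)|rng(c,172,180,150,60),.128)):
    print(n)
    for b in blobs(c,m,z,15): print(*b)
im=c['image'][130:300,190:470]; save('c1',cv2.resize(im,(800,486),interpolation=cv2.INTER_CUBIC))
E
```

```text
blue
[572. 297.] [ 0.4193 -0.7337] [ 0.4198 -0.7314] [0.079 0.026] 56.0 0.159
orange
[449. 239.] [ 0.5797 -0.388 ] [ 0.579  -0.3882] [0.014 0.017] -20.1 0.015
green
[284.  90.] [1.0068 0.0877] [1.0077 0.0887] [0.055 0.119] -88.8 0.052
[133. 151.] [0.8161 0.5097] [0.8179 0.5101] [0.015 0.008] 3.7 0.02
[241. 251.] [0.5379 0.1981] [0.5384 0.1982] [0.021 0.148] -2.1 0.044
[273. 252.] [0.5357 0.1087] [0.5362 0.1088] [0.021 0.148] -3.6 0.044
[ 22. 290.] [0.4265 0.778 ] [0.4183 0.7779] [0.003 0.322] -0.0 0.219
red
[133. 181.] [0.7078 0.473 ] [0.708  0.4727] [0.021 0.024] -41.5 0.02
[337. 235.] [ 0.5712 -0.0602] [ 0.5711 -0.0608] [0.042 0.012] 83.5 0.128
[ 16. 299.] [0.3986 0.742 ] [0.4039 0.742 ] [0.293 0.005] 0.0 0.204
[157. 260.] [0.5008 0.3984] [0.5021 0.3986] [0.018 0.11 ] -1.1 0.013
[170. 259.] [0.5041 0.3666] [0.5042 0.3662] [0.109 0.018] 10.3 0.013
[212. 321.] [0.3477 0.2543] [0.3473 0.2533] [0.109 0.018] 37.6 0.012
[201. 329.] [0.3294 0.2807] [0.3292 0.281 ] [0.11  0.018] 25.7 0.012
```

View pics/c1.png

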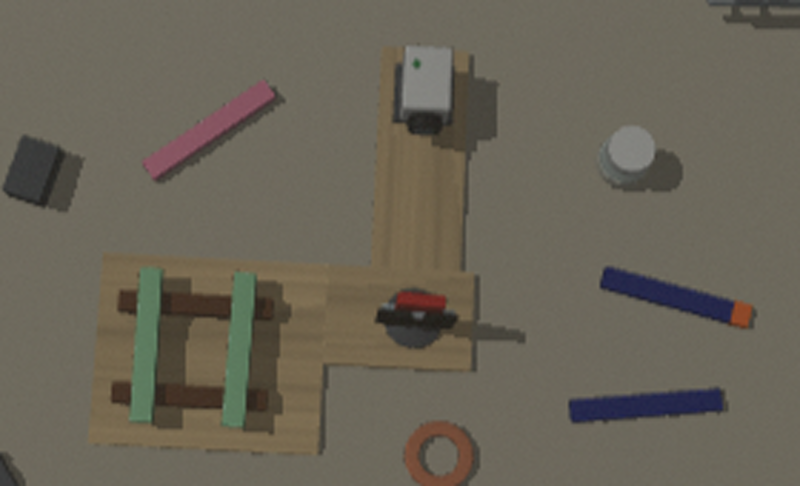

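The crop confirms the choice: the orange end of the stickered bar is at its right, with the plain bar below it. The grip is red on the camera side of the mirror, and the bearers run left to right under the two green bars. Next I'll fit the blue bars and the board's axes.

```bash
python3 - <<'E'
from h import *
c=np.load('top0.npy',allow_pickle=True).item()
print(hsv(c)[234,420],hsv(c)[272,416],hsv(c)[237,255],hsv(c)[160,339])
v,u=np.mgrid[:480,:640]
win=(u>380)&(u<460)&(v>215)&(v<285)
m=win&((rng(c,108,132,120,20))|rng(c,3,16,180,120))
for b in blobs(c,m,.014): print('blue',*b)
H=hsv(c)
P=cloud(c)
m=(u>225)&(u<290)&(v>225)&(v<280)&(P[...,2]>.024)&(P[...,2]<.034)
for b in blobs(c,m,.03,10): print('bearer z',*b)
m=(u>320)&(u<360)&(v>140)&(v<185)&(P[...,2]>.068)&(P[...,2]<.085)
for b in blobs(c,m,.075,10): print('housing',*b)
m=(u>318)&(u<362)&(v>140)&(v<235)&rng(c,8,25,70,60)&(P[...,2]<.02)
for b in blobs(c,m,.008,100): print('arm',*b)
m=(u>215)&(u<362)&(v>215)&(v<300)&(P[...,2]>.120)&(P[...,2]<.14)
for b in blobs(c,m,.128,10): print('grip',*b)
m=(u>380)&(u<440)&(v>165)&(v<205)&(P[...,2]>.05)
for b in blobs(c,m,.06,10): print('jar',*b)
E
```

```text
[119 136  75] [118 127  76] [ 12 110  67] [ 23   8 133]
blue [423. 233.] [ 0.5988 -0.3155] [ 0.5992 -0.3148] [0.128 0.018] 75.4 0.015
blue [416. 271.] [ 0.4877 -0.2915] [ 0.4878 -0.2914] [0.018 0.148] -84.9 0.015
bearer z [234. 234.] [0.5846 0.2185] [0.5842 0.2196] [0.02  0.017] 0.7 0.03
bearer z [258. 236.] [0.5815 0.1519] [0.5817 0.1526] [0.067 0.021] 86.8 0.029
bearer z [281. 237.] [0.5782 0.0875] [0.5787 0.086 ] [0.017 0.017] 0.7 0.03
bearer z [232. 267.] [0.4945 0.2221] [0.4947 0.2222] [0.02  0.016] 1.9 0.03
bearer z [256. 268.] [0.492  0.1573] [0.4919 0.1563] [0.066 0.02 ] 87.7 0.029
bearer z [280. 269.] [0.489  0.0912] [0.4891 0.0912] [0.017 0.019] -89.4 0.03
housing [339. 157.] [ 0.7975 -0.0708] [ 0.7916 -0.0715] [0.078 0.047] 0.2 0.075
arm [336. 199.] [ 0.6956 -0.067 ] [ 0.7231 -0.0688] [0.261 0.103] 0.4 0.008
grip [337. 234.] [ 0.5722 -0.0612] [ 0.5723 -0.0609] [0.043 0.013] 84.9 0.128
jar [411. 182.] [ 0.7351 -0.272 ] [ 0.7356 -0.2716] [0.044 0.045] -44.6 0.061
```

Call:
send_rows --increments '[0,0,0.0764,2.95,2.1,0,0.6,0,0,0.0764,2.95,2.1,0,0.6,0,0,0.0764,2.95,2.1,0,0.6,0,0,0.0764,2.95,2.1,0,0.6,0,0,0.0764,2.95,2.1,0,0.6,0,0,0.0764,2.95,2.1,0,0.6,0,0,0.0764,2.95,2.1,0,0.6,0,0,0.0764,2.95,2.1,0,0.6,0,0,0.0764,2.95,2.1,0,0.6,0,0,0.0764,2.95,2.1,0,0.6,0,0,0.0764,2.95,2.1,0,0.6,0,0,0.0764,2.95,2.1,0,0.6,0,0,0,0,0,0,0.6,0,0,0,0,0,0,0.6]'

```text
time: 1.27
position: [0.5984, -0.3217, 0.2297]
tool_rot: [0.79, 0.613, -0.0, -0.001]
ft_force: [0.2, -0.6, 0.7]
grip_width: 0.0519
grip_force: 0.0
```

```bash
cat >> h.py <<'E'
def yaw(o):
    from scipy.spatial.transform import Rotation as R
    M=R.from_quat(o['tool_rot']).as_matrix(); return np.degrees(np.arctan2(M[1,1],M[0,1])),M[:,2]
def st():
    o=robot.get_obs(); y,z=yaw(o); print('t',round(o['time'],2),'p',np.round(o['position'],4),'yyaw',round(y,2),'z',np.round(z,3),'w',round(o['grip_width'],4),'F',round(o['grip_force'],2),np.round(o['ft_force'],1))
E
python3 - <<'E'
from h import *
st()
c=robot.camera('wrist'); save('w1',c['image'])
print(-np.array(c['R']).T@c['t'])
m=rng(c,105,135,100,20)
for b in blobs(c,m,.014,300): print('blue',*b)
for b in blobs(c,rng(c,3,16,180,100),.014,200): print('or',*b)
E
```

```text
t 1.27 p [ 0.5984 -0.3217  0.2297] yyaw -14.37 z [-0.001  0.001 -1.   ] w 0.0519 F 0.0 [ 0.2 -0.6  0.7]
[ 0.61724401 -0.24245057  0.38406564]
blue [206. 202.] [ 0.4852 -0.2868] [ 0.4862 -0.2903] [0.024 0.149] -84.9 0.014
blue [318. 198.] [ 0.5965 -0.3108] [ 0.5958 -0.3144] [0.131 0.021] 75.1 0.014
or [317. 272.] [ 0.5756 -0.3873] [ 0.5757 -0.387 ] [0.017 0.022] -14.3 0.014
```

View pics/w1.png

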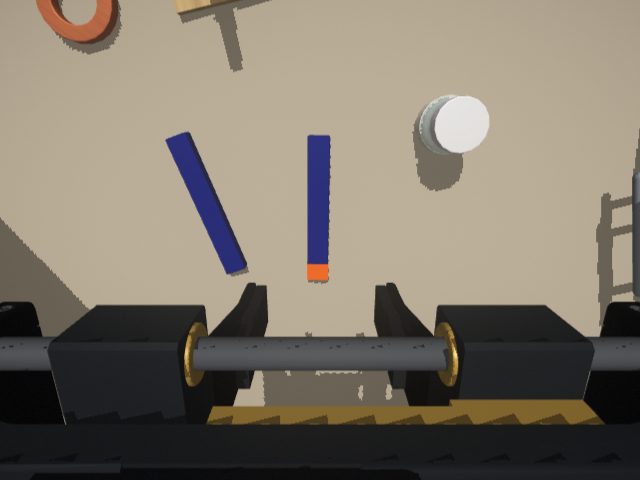

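The wrist view shows the stickered bar upright at (318,198), with its orange end at (317,272) between the jaws. The plain bar is at (206,202), and both measured sizes match those given.

Call:
send_rows --increments '[0,0,-0.009,-0.4,-0.15,-3.6,0.6,0,0,0,0,0,-3.6,0.6,0,0,0,0,0,-3.6,0.6,0,0,0,0,0,-3.6,0.6,0,0,0,0,0,-3.6,0.6,0,0,0,0,0,-2.0,0.6,0,0,0,0,0,-1.0,0.6,0,0,0,0,0,-0.8,0.6,0,0,0,0,0,0,0.6,0,0,0,0,0,0,0,0,0,0,0,0,0,0,0,0,0,0,0,0,0,0,0,0,0,0,0,0,0,0,0,0,0,0,0,0,0,0,0,0,0,0]' --newtons 25

```text
time: 2.57
position: [0.5937, -0.3254, 0.0134]
tool_rot: [0.794, 0.608, 0.0, 0.001]
ft_force: [-0.9, -0.2, 2.4]
grip_width: 0.0218
grip_force: 25.0
```

Call:
send_rows --increments '[0,0,0,0,0,2.0,0,0,0,0,0,0,3.5,0,0,0,0,0,0,3.9,0,0,0,0,0,0,3.9,0,0,0,0,0,0,3.9,0,0,0,0,0,0,2.2,0,0,0,0.0179,-0.1,3.4,0,0,0,0,0.0179,-0.1,3.4,0,0,0,0,0.0179,-0.1,3.4,0,0,0,0,0.0179,-0.1,3.4,0,0,0,0,0.0179,-0.1,3.4,0,0,0,0,0.0179,-0.1,3.4,0,0,0,0,0.0179,-0.1,3.4,0,0,0,0,0.0179,-0.1,3.4,0,0,0,0,0.0179,-0.1,3.4,0,0,0,0,0.0179,-0.1,3.4,0,0,0,0,0.0179,-0.1,3.4,0,0,0,0,0.0179,-0.1,3.4,0,0,0,0,0,0,3.4,0,0,0,0,0,0,3.4,0]'

```text
validation failed for argument at $.in...
```

```bash
python3 - <<'E'
from h import *
st()
c=robot.camera('wrist'); save('w2',c['image']); np.save('w2.npy',c,allow_pickle=True)
print(-np.array(c['R']).T@c['t'])
for b in blobs(c,rng(c,45,85,40,60),.044,300): print('green',*b)
o=robot.get_obs(); zb=o['position'][2]-.0134+.014
for b in blobs(c,rng(c,105,135,100,20),zb,300): print('blue',*b)
for b in blobs(c,rng(c,3,16,180,100),zb,200): print('or',*b)
P=cloud(c); m=(P[...,2]>.024)&(P[...,2]<.034)&(P[...,0]<.63)&(P[...,0]>.45)
for b in blobs(c,m,.03,100): print('bearer',*b)
E
```

```text
t 2.57 p [ 0.5937 -0.3254  0.0134] yyaw -15.07 z [ 0.001 -0.001 -1.   ] w 0.0218 F 25.0 [-0.9 -0.2  2.4]
[ 0.61321409 -0.24613202  0.16768479]
blue [ 56. 245.] [ 0.4884 -0.2654] [ 0.4869 -0.2656] [0.03  0.099] -85.1 0.014
blue [321. 234.] [ 0.6014 -0.2907] [ 0.6004 -0.2943] [0.091 0.022] 75.2 0.014
blue [117. 389.] [ 0.4825 -0.3411] [ 0.4795 -0.3457] [0.033 0.012] 75.2 0.014
blue [321. 387.] [ 0.581  -0.3667] [ 0.5809 -0.3668] [0.021 0.022] -15.1 0.014
bearer [286. 311.] [ 0.5803 -0.3135] [ 0.5781 -0.3161] [0.017 0.011] 76.1 0.03
bearer [355. 310.] [ 0.6082 -0.3209] [ 0.609  -0.3244] [0.017 0.011] 74.3 0.03
```

View pics/w2.png

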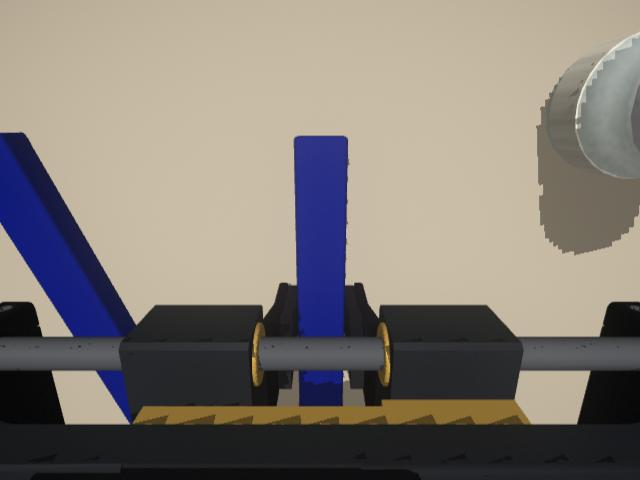

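The wrist view shows the bar held centrally, at u≈321 with its far end at v≈136. Its centre is about 2.5 mm beyond the TCP. The call was refused because one number was missing, so I'll resend it.

Call:
send_rows --increments '[0,0,0,0,0,2.0,0,0,0,0,0,0,3.5,0,0,0,0,0,0,3.9,0,0,0,0,0,0,3.9,0,0,0,0,0,0,3.9,0,0,0,0,0,0,2.2,0,0,0,0.0179,-0.1,3.4,0,0,0,0,0.0179,-0.1,3.4,0,0,0,0,0.0179,-0.1,3.4,0,0,0,0,0.0179,-0.1,3.4,0,0,0,0,0.0179,-0.1,3.4,0,0,0,0,0.0179,-0.1,3.4,0,0,0,0,0.0179,-0.1,3.4,0,0,0,0,0.0179,-0.1,3.4,0,0,0,0,0.0179,-0.1,3.4,0,0,0,0,0.0179,-0.1,3.4,0,0,0,0,0.0179,-0.1,3.4,0,0,0,0,0.0179,-0.1,3.4,0,0,0,0,0,0,3.4,0,0,0,0,0,0,3.4,0,0]'

```text
time: 4.28
position: [0.5805, 0.1525, 0.2063]
tool_rot: [0.724, 0.69, -0.0, -0.0]
ft_force: [0.7, 0.2, -0.6]
grip_width: 0.0217
grip_force: 25.0
```

```bash
python3 - <<'E'
from h import *
st()
c=robot.camera('wrist'); save('w2',c['image']); np.save('w2.npy',c,allow_pickle=True)
print(-np.array(c['R']).T@c['t'])
for b in blobs(c,rng(c,45,85,40,60),.044,300): print('green',*b)
o=robot.get_obs(); zb=o['position'][2]-.0134+.014
for b in blobs(c,rng(c,105,135,100,20),zb,300): print('blue',*b)
P=cloud(c); m=(P[...,2]>.024)&(P[...,2]<.034)&(P[...,0]<.63)&(P[...,0]>.45)
for b in blobs(c,m,.03,200): print('bearer',*b)
E
```

```text
t 4.28 p [0.5805 0.1525 0.2063] yyaw -2.77 z [-0.001 -0.    -1.   ] w 0.0217 F 25.0 [ 0.7  0.2 -0.6]
[0.58279099 0.23435896 0.36062506]
green [237. 170.] [0.5096 0.2013] [0.5094 0.2012] [0.023 0.098] -2.7 0.044
green [244. 266.] [0.5059 0.1144] [0.5057 0.1145] [0.026 0.097] -2.7 0.044
blue [321. 233.] [0.5804 0.1885] [0.5802 0.1847] [0.091 0.022] 87.2 0.207
blue [320. 387.] [0.5765 0.1099] [0.5766 0.1097] [0.021 0.022] -2.7 0.207
bearer [215. 144.] [0.4902 0.2234] [0.4904 0.2233] [0.02  0.022] -2.7 0.03
bearer [222. 218.] [0.4875 0.1571] [0.4873 0.156 ] [0.065 0.024] 87.3 0.03
bearer [228. 284.] [0.4848 0.0909] [0.4849 0.0908] [0.012 0.021] -2.7 0.03
```

View pics/w2.png

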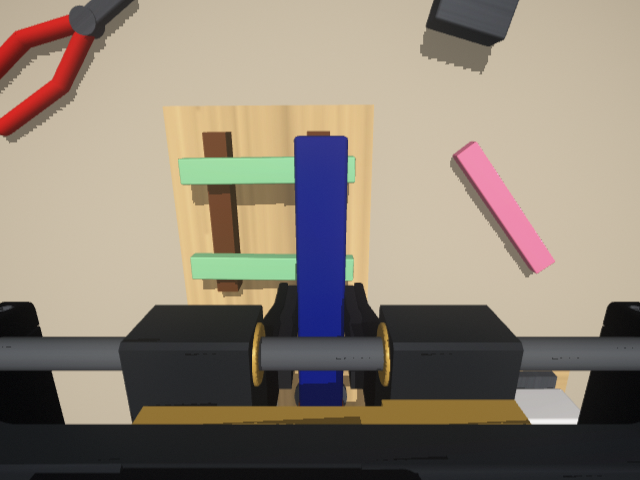

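The view shows the held bar over the right-hand bearer. The greens are at v≈170 and 266, the plain bearer at u≈222, and the pink look-alike off at (503,207).

Call:
send_rows --increments '[0,0,0,-0.15,-0.22,-3.6,0,0,0,0,0,0,-3.6,0,0,0,0,0,0,-3.6,0,0,0,0,0,0,-2.0,0,0,0,0,0,0,-1.2,0,0,0,0,0,0,-0.3,0,0,0,0,0,0,-0.3,0,0,0,0,0,0,0,0,0,0,0,0,0,0,0]'

```text
time: 5.08
position: [0.5811, 0.1486, 0.062]
tool_rot: [0.724, 0.69, 0.001, 0.001]
ft_force: [-0.3, 0.1, -2.1]
grip_width: 0.0216
grip_force: 25.0
```

Call:
send_rows --increments '[0,0,0,-0.1,0.15,-0.2,0,0,0,0,0,0,-0.2,0,0,0,0,0,0,-0.1,0,0,0,0,0,0,0,0,0,0,0,0,0,0,0]'

```text
time: 5.5
position: [0.5794, 0.1504, 0.0573]
tool_rot: [0.724, 0.69, 0.001, 0.001]
ft_force: [-1.1, 0.1, 5.9]
grip_width: 0.0218
grip_force: 25.0
```

Call:
send_rows --increments '[0,0,0,0,0,0,0.25,0,0,0,0,0,0,0.45,0,0,0,0,0,0,0.45,0,0,0,0,0,0,0.45,0,0,0,0,0,1.0,0.45,0,0,0,0,0,2.0,0.45,0,0,0,0,0,3.5,0.45,0,0,0,0,0,4.0,0.45,0,0,0,0,0,4.0,0.45,0,0,0,0,0,0,0.45]'

```text
time: 6.33
position: [0.5841, 0.1507, 0.2096]
tool_rot: [0.724, 0.69, 0.007, 0.005]
ft_force: [0.6, -0.3, 1.0]
grip_width: 0.0392
grip_force: 0.0
```

Call:
send_rows --increments '[0,0,0.0113,-0.77,-3.68,0,0.5,0,0,0.0113,-0.77,-3.68,0,0.5,0,0,0.0113,-0.77,-3.68,0,0.5,0,0,0.0113,-0.77,-3.68,0,0.5,0,0,0.0113,-0.77,-3.68,0,0.5,0,0,0.0113,-0.77,-3.68,0,0.5,0,0,0.0113,-0.77,-3.68,0,0.5,0,0,0.0113,-0.77,-3.68,0,0.5,0,0,0.0113,-0.77,-3.68,0,0.5,0,0,0.0113,-0.77,-3.68,0,0.5,0,0,0.0113,-0.77,-3.68,0,0.5,0,0,0.0113,-0.77,-3.68,0,0.5,0,0,0,0,0,0,0.5,0,0,0,0,0,0,0.5]'

```text
time: 7.5
position: [0.4859, -0.2937, 0.2008]
tool_rot: [0.677, 0.736, 0.0, 0.0]
ft_force: [-0.0, -0.0, -1.2]
grip_width: 0.0439
grip_force: 0.0
```

```bash
python3 - <<'E'
from h import *
st()
c=robot.camera('wrist')
for b in blobs(c,rng(c,105,135,100,20),.014,300): print('blue',*b)
c=robot.camera('top'); np.save('top1.npy',c,allow_pickle=True)
v,u=np.mgrid[:480,:640]
win=(u>215)&(u<460)&(v>215)&(v<290)
for b in blobs(c,win&rng(c,108,132,100,20),.058,60): print('top blue',*b)
for b in blobs(c,win&rng(c,3,16,180,100),.058,15): print('or',*b)
E
```

```text
t 7.5 p [ 0.4859 -0.2937  0.2008] yyaw 4.75 z [ 0.001 -0.    -1.   ] w 0.0439 F 0.0 [-0.  -0.  -1.2]
blue [321. 206.] [ 0.4837 -0.2854] [ 0.484  -0.2902] [0.021 0.148] -84.7 0.014
top blue [254. 234.] [0.5817 0.1605] [0.5818 0.16  ] [0.129 0.02 ] 87.6 0.058
top blue [405. 272.] [ 0.4816 -0.2517] [ 0.4815 -0.2543] [0.019 0.09 ] -84.9 0.014
or [282. 236.] [0.5773 0.0849] [0.5777 0.0854] [0.015 0.018] -8.3 0.058
```

Call:
send_rows --increments '[0,0,0.009,0,0.3,-3.6,0.5,0,0,0,0,0,-3.6,0.5,0,0,0,0,0,-3.6,0.5,0,0,0,0,0,-3.6,0.5,0,0,0,0,0,-2.4,0.5,0,0,0,0,0,-1.3,0.5,0,0,0,0,0,-0.7,0.5,0,0,0,0,0,0,0.5,0,0,0,0,0,0,0,0,0,0,0,0,0,0,0,0,0,0,0,0,0,0,0,0,0,0,0,0,0,0,0,0,0,0,0]' --newtons 25

```text
time: 8.68
position: [0.4869, -0.2889, 0.0137]
tool_rot: [0.672, 0.74, 0.0, 0.001]
ft_force: [-0.1, 1.0, 4.2]
grip_width: 0.0218
grip_force: 25.0
```

```bash
python3 - <<'E'
from h import *
st()
c=robot.camera('wrist')
for b in blobs(c,rng(c,105,135,100,20),.014,300): print('blue',*b)
E
```

```text
t 8.68 p [ 0.4869 -0.2889  0.0137] yyaw 5.5 z [ 0.001 -0.001 -1.   ] w 0.0218 F 24.99 [-0.1  1.   4.2]
blue [321. 239.] [ 0.482  -0.2556] [ 0.4823 -0.2591] [0.022 0.087] -84.9 0.014
blue [320. 388.] [ 0.4888 -0.332 ] [ 0.4889 -0.3319] [0.021 0.021] 5.5 0.014
```

Call:
send_rows --increments '[0,0,0,0,0,2.0,0,0,0,0,0,0,3.5,0,0,0,0,0,0,3.9,0,0,0,0,0,0,3.9,0,0,0,0,0,0,3.9,0,0,0,0,0,0,2.0,0,0,0,-0.011,0.03,3.44,0,0,0,0,-0.011,0.03,3.44,0,0,0,0,-0.011,0.03,3.44,0,0,0,0,-0.011,0.03,3.44,0,0,0,0,-0.011,0.03,3.44,0,0,0,0,-0.011,0.03,3.44,0,0,0,0,-0.011,0.03,3.44,0,0,0,0,-0.011,0.03,3.44,0,0,0,0,-0.011,0.03,3.44,0,0,0,0,-0.011,0.03,3.44,0,0,0,0,-0.011,0.03,3.44,0,0,0,0,-0.011,0.03,3.44,0,0,0,0,-0.011,0.03,3.44,0,0,0,0,0,0,0,0,0]'

```text
time: 10.4
position: [0.4895, 0.1639, 0.2047]
tool_rot: [0.722, 0.692, 0.001, -0.001]
ft_force: [0.3, 0.6, -0.8]
grip_width: 0.0216
grip_force: 25.0
```

Call:
send_rows --increments '[0,0,0,0,0,-3.6,0,0,0,0,0,0,-3.6,0,0,0,0,0,0,-3.6,0,0,0,0,0,0,-1.5,0,0,0,0,0,0,-0.5,0,0,0,0,0,0,0,0,0,0,0,0,0,0,0]'

```text
time: 10.98
position: [0.491, 0.1584, 0.0771]
tool_rot: [0.724, 0.69, 0.0, 0.0]
ft_force: [0.6, -0.8, -1.0]
grip_width: 0.0217
grip_force: 25.0
```

Measured at (0.491, 0.158), on target. Lowering the last 20 mm.

Call:
send_rows --increments '[0,0,0,0,0,-1.0,0,0,0,0,0,0,-0.5,0,0,0,0,0,0,-0.3,0,0,0,0,0,0,-0.15,0,0,0,0,0,0,0,0,0,0,0,0,0,0,0]'

```text
time: 11.48
position: [0.4904, 0.1587, 0.0577]
tool_rot: [0.723, 0.69, 0.0, 0.0]
ft_force: [-0.7, -0.3, 3.8]
grip_width: 0.022
grip_force: 25.0
```

Call:
send_rows --increments '[0,0,0,0,0,0,0.25,0,0,0,0,0,0,0.45,0,0,0,0,0,0,0.45,0,0,0,0,0,0,0.45,0,0,0,0,0,1.0,0.45,0,0,0,0,0,2.0,0.45,0,0,0,0,0,3.5,0.45,0,0,0,0,0,4.0,0.45,0,0,0,0,0,4.0,0.45,0,0,0,0,0,2.0,0.45,0,0,0,0,0,0,0.45,0,0,-0.0077,1.16,-3.14,0,0.45,0,0,-0.0077,1.16,-3.14,0,0.45,0,0,-0.0077,1.16,-3.14,0,0.45,0,0,-0.0077,1.16,-3.14,0,0.45,0,0,-0.0077,1.16,-3.14,0,0.45,0,0,-0.0077,1.16,-3.14,0,0.45,0,0,-0.0077,1.16,-3.14,0,0.45,0,0,0,0,0,0,0.45,0,0,0,0,0,0,0.45]'

```text
time: 13.15
position: [0.5714, -0.0627, 0.2211]
tool_rot: [0.743, 0.669, -0.0, -0.001]
ft_force: [-0.4, 0.4, 0.8]
grip_width: 0.0394
grip_force: 0.0
```

```bash
python3 - <<'E'
from h import *
st()
c=robot.camera('top'); save('t2',c['image'][130:310,190:470].repeat(2,0).repeat(2,1))
v,u=np.mgrid[:480,:640]
win=(u>215)&(u<460)&(v>215)&(v<290)
for b in blobs(c,win&rng(c,108,132,100,20),.058,60): print('top blue',*b)
for b in blobs(c,win&rng(c,3,16,180,100),.058,15): print('or',*b)
for b in blobs(c,win&rng(c,45,85,40,60),.044,15): print('green',*b)
c=robot.camera('wrist'); save('w3',c['image'])
H=cloud(c)
for b in blobs(c,(H[...,2]>.118)&(H[...,2]<.138),.128,100): print('grip',*b)
for b in blobs(c,rng(c,105,135,100,20),.058,300): print('blue',*b)
for b in blobs(c,rng(c,3,16,180,100),.058,100): print('or',*b)
E
```

```text
t 13.15 p [ 0.5714 -0.0627  0.2211] yyaw -5.96 z [-0.001  0.001 -1.   ] w 0.0394 F 0.0 [-0.4  0.4  0.8]
top blue [254. 234.] [0.5815 0.1599] [0.5813 0.16  ] [0.129 0.02 ] 86.8 0.058
top blue [255. 267.] [0.4922 0.1553] [0.4922 0.1561] [0.148 0.021] 86.2 0.058
or [282. 236.] [0.578  0.0852] [0.5779 0.0849] [0.015 0.02 ] -12.8 0.058
green [243. 226.] [0.6054 0.1945] [0.6046 0.195 ] [0.014 0.02 ] -89.3 0.043
green [275. 228.] [0.6021 0.104 ] [0.6015 0.1038] [0.017 0.019] -89.3 0.044
green [241. 249.] [0.5405 0.1973] [0.5406 0.1971] [0.064 0.022] 1.7 0.044
green [273. 251.] [0.5361 0.1084] [0.5361 0.1083] [0.022 0.065] -3.5 0.044
green [239. 274.] [0.4738 0.2   ] [0.4745 0.2004] [0.019 0.022] -89.4 0.043
green [271. 275.] [0.4704 0.1123] [0.4699 0.112 ] [0.019 0.019] 1.2 0.044
grip [319. 242.] [ 0.5681 -0.0575] [ 0.5681 -0.0579] [0.046 0.012] 85.8 0.128
blue [193.  27.] [0.487  0.1017] [0.4871 0.1011] [0.038 0.024] 86.4 0.058
blue [307.  11.] [0.5751 0.1038] [0.5753 0.1038] [0.015 0.021] -3.0 0.058
or [309.  37.] [0.5743 0.0858] [0.5744 0.0857] [0.02  0.023] -2.4 0.058
```

View pics/w3.png

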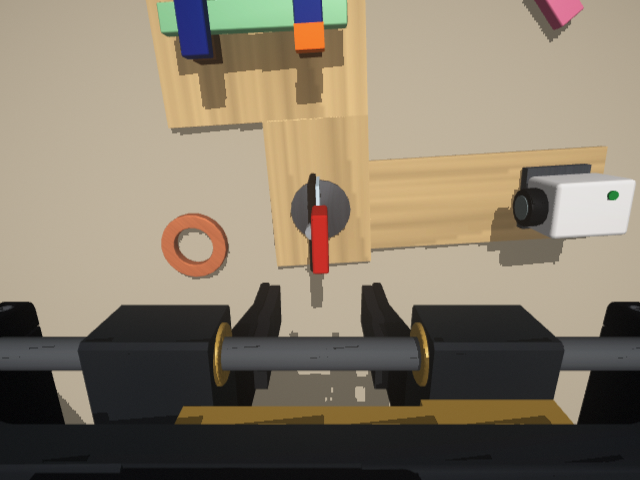

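View pics/t2.png

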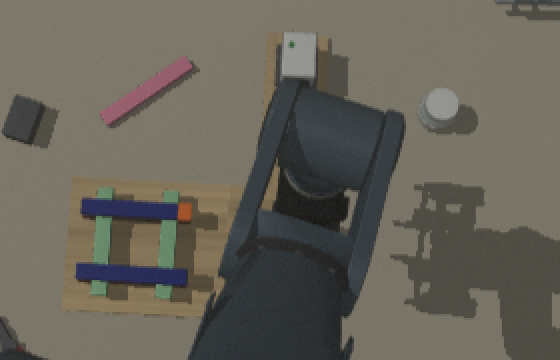

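The stack reads right: both blue bars sit over their bearers with the orange end towards the mirror. The wrist view shows the red grip at (319,242) between the jaws, and the reflecting face on the camera side.

Call:
send_rows --increments '[0,0,0.012,-0.1,0.3,-3.0,0.45,0,0,0,0,0,-3.0,0.45,0,0,0,0,0,-2.5,0.45,0,0,0,0,0,-1.6,0.45,0,0,0,0,0,-1.0,0.45,0,0,0,0,0,0,0.45,0,0,0,0,0,0,0.45,0,0,0,0,0,0,0.1,0,0,0,0,0,0,0,0,0,0,0,0,0,0,0,0,0,0,0,0,0,0,0,0,0,0,0,0,0,0,0,0,0,0,0]' --newtons 15

```text
time: 14.33
position: [0.57, -0.0581, 0.1116]
tool_rot: [0.738, 0.675, -0.0, -0.0]
ft_force: [-2.5, 0.6, 4.1]
grip_width: 0.0118
grip_force: 15.0
```

```bash
python3 - <<'E'
from h import *
st(); print(robot.get_obs()['moment'])
E
```

```text
t 14.33 p [ 0.57   -0.0581  0.1116] yyaw -5.08 z [-0.001  0.    -1.   ] w 0.0118 F 15.0 [-2.5  0.6  4.1]
[0.0477114  0.22215908 0.0246574 ]
```

Call:
send_rows --increments '[0,0,0.069,0,-0.2,0,0,0,0,0.069,0,0,0,0,0,0,0.069,0,0,0,0,0,0,0.069,0,0,0,0,0,0,0.069,0,0,0,0,0,0,0.069,0,0,0,0,0,0,0.069,0,0,0,0,0,0,0.069,0,0,0,0,0,0,0.069,0,0,0,0,0,0,0.069,0,0,0,0,0,0,0.069,0,0,0,0,0,0,0.069,0,0,0,0,0,0,0,0,0,0,0,0,0,0,0,0,0,0,0,0,0,0,0,0,0,0]'

```text
validation failed for argument at $.in...
```

```bash
python3 - <<'E'
from h import *
st(); print(robot.get_obs()['moment'])
c=robot.camera('wrist'); save('w4',c['image'])
c=robot.camera('top')
v,u=np.mgrid[:480,:640]
win=(u>215)&(u<300)&(v>215)&(v<290)
for b in blobs(c,win&rng(c,108,132,100,20),.058,60): print('top blue',*b)
for b in blobs(c,win&rng(c,3,16,180,100),.058,15): print('or',*b)
E
```

```text
t 14.33 p [ 0.57   -0.0581  0.1116] yyaw -5.08 z [-0.001  0.    -1.   ] w 0.0118 F 15.0 [-2.5  0.6  4.1]
[0.0477114  0.22215908 0.0246574 ]
top blue [254. 234.] [0.5813 0.1602] [0.5812 0.16  ] [0.129 0.021] 87.1 0.058
or [282. 236.] [0.578  0.0858] [0.5785 0.0862] [0.019 0.014] 1.0 0.058
```

View pics/w4.png

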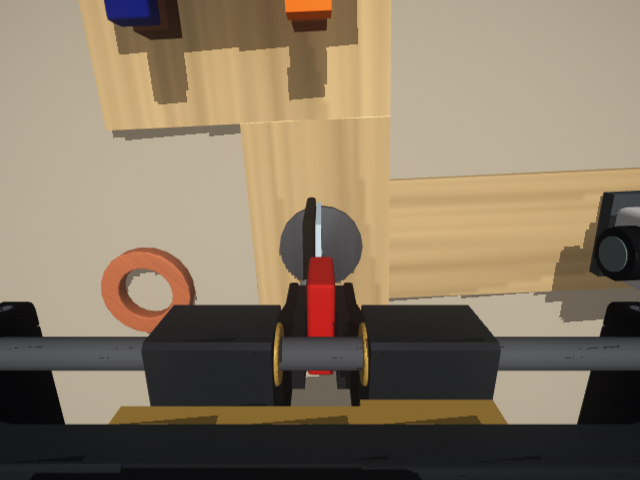

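The view shows the jaws closed squarely on the red grip at (320,310), with the mirror still at rest. That turn was refused for another miscounted row, so I'll send it again.

Call:
send_rows --increments '[0,0,0.069,0,-0.2,0,0,0,0,0.069,0,0,0,0,0,0,0.069,0,0,0,0,0,0,0.069,0,0,0,0,0,0,0.069,0,0,0,0,0,0,0.069,0,0,0,0,0,0,0.069,0,0,0,0,0,0,0.069,0,0,0,0,0,0,0.069,0,0,0,0,0,0,0.069,0,0,0,0,0,0,0.069,0,0,0,0,0,0,0.069,0,0,0,0,0,0,0,0,0,0,0,0,0,0,0,0,0,0,0]'

```text
validation failed for argument at $.in...
```

```bash
python3 - <<'E'
from h import *
st(); print(robot.get_obs()['moment'])
c=robot.camera('wrist'); save('w5',c['image'])
v,u=np.mgrid[:480,:640]
H=cloud(c)
m=(H[...,2]>.122)&(H[...,2]<.134)&rng(c,0,8,150,60)
for b in blobs(c,m,.128,60): print('grip',*b)
c=robot.camera('top')
win=(u>215)&(u<300)&(v>215)&(v<290)
for b in blobs(c,win&rng(c,108,132,100,20),.058,60): print('top blue',*b)
for b in blobs(c,win&rng(c,3,16,180,100),.058,15): print('or',*b)
c=robot.camera('scene'); r=c['image'][200:360,180:440]
for b in blobs(c,rng(c,108,132,100,20)&(u>300)&(u<420)&(v>200)&(v<290),.055,15): print('scene blue',*b)
E
```

```text
t 14.43 p [ 0.57   -0.0581  0.1116] yyaw -5.08 z [-0.001  0.    -1.   ] w 0.0118 F 15.0 [-3.2 -0.2  5.4]
[0.02947465 0.40161124 0.04445571]
grip [320. 307.] [ 0.5691 -0.0482] [ 0.5689 -0.0482] [0.026 0.012] 85.6 0.128
grip [320. 372.] [ 0.5661 -0.0795] [ 0.5661 -0.0795] [0.002 0.011] -5.0 0.128
top blue [254. 234.] [0.5814 0.1602] [0.5818 0.16  ] [0.129 0.022] 87.5 0.057
or [282. 236.] [0.5778 0.0855] [0.5785 0.0848] [0.019 0.016] 0.7 0.058
scene blue [360. 224.] [0.4956 0.1522] [0.4963 0.153 ] [0.146 0.025] 87.3 0.056
scene blue [372. 244.] [0.5845 0.1594] [0.5844 0.1605] [0.125 0.027] 86.8 0.056
```

View pics/w5.png

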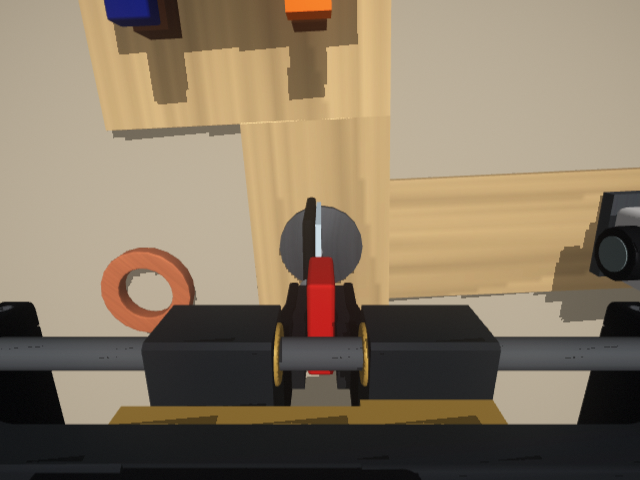

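The view is unchanged, because the call was refused again. I'll send the 12 turning rows on their own, then the rest rows.

Call:
send_rows --increments '[0,0,0.069,0,-0.1,0,0,0,0,0.069,0,0,0,0,0,0,0.069,0,0,0,0,0,0,0.069,0,0,0,0,0,0,0.069,0,0,0,0,0,0,0.069,0,0,0,0,0,0,0.069,0,0,0,0,0,0,0.069,0,0,0,0,0,0,0.069,0,0,0,0,0,0,0.069,0,0,0,0,0,0,0.069,0,0,0,0,0,0,0.069,0,0,0,0]'

```text
time: 15.58
position: [0.569, -0.0584, 0.1116]
tool_rot: [0.402, 0.915, -0.0, -0.002]
ft_force: [-4.3, 1.3, 6.7]
grip_width: 0.0119
grip_force: 15.0
```

Call:
send_rows --increments '[0,0,0,0,0,0,0,0,0,0,0,0,0,0,0,0,0,0,0,0,0]'

```text
time: 15.83
position: [0.569, -0.0584, 0.1116]
tool_rot: [0.404, 0.915, -0.0, -0.002]
ft_force: [-5.1, 1.8, 7.6]
grip_width: 0.0121
grip_force: 15.0
```

```bash
python3 - <<'E'
from h import *
st(); print(robot.get_obs()['moment'])
c=robot.camera('wrist')
v,u=np.mgrid[:480,:640]
H=cloud(c)
m=(H[...,2]>.122)&(H[...,2]<.134)&rng(c,0,8,150,60)
for b in blobs(c,m,.128,60): print('grip',*b)
c=robot.camera('top')
win=(u>215)&(u<300)&(v>215)&(v<290)
for b in blobs(c,win&rng(c,108,132,100,20),.058,60): print('top blue',*b)
for b in blobs(c,win&rng(c,3,16,180,100),.058,15): print('or',*b)
c=robot.camera('scene')
for b in blobs(c,rng(c,108,132,100,20)&(u>300)&(u<420)&(v>200)&(v<290),.055,15): print('scene blue',*b)
E
```

```text
t 15.83 p [ 0.569  -0.0584  0.1116] yyaw 42.35 z [-0.003  0.001 -1.   ] w 0.0121 F 15.0 [-5.1  1.8  7.6]
[ 0.22430873  0.51915237 -0.09730734]
grip [320. 307.] [ 0.5601 -0.0512] [ 0.56   -0.0512] [0.011 0.027] -47.2 0.128
grip [320. 372.] [ 0.5814 -0.0747] [ 0.5813 -0.0748] [0.011 0.001] 42.4 0.128
top blue [255. 234.] [0.5812 0.1598] [0.5812 0.16  ] [0.129 0.021] 87.1 0.058
or [282. 236.] [0.578  0.0852] [0.5781 0.0854] [0.016 0.019] -10.2 0.058
scene blue [360. 224.] [0.4955 0.152 ] [0.4963 0.153 ] [0.146 0.025] 87.3 0.056
scene blue [372. 244.] [0.5845 0.1594] [0.5844 0.1605] [0.125 0.027] 86.8 0.057
```

The mirror's normal is at about 42.5° against a target of 42.4°. The bars are still over their bearers and the grip is held at 15 N, so I'm handing in.

```bash
python3 -c "
from rig import robot
print(robot.hand_in())"
```

```text
the job is handed in; nothing more can be done
None
```

I handed the job in at about 16 s: both blue bars measure within about 3 mm of their seats with the sticker end towards the mirror, and the grip is held at 15 N with the mirror's normal at about 42.5° (target 42.4°); the hand-in returned no verdict.

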